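# Show the camera the hidden weld of a flanged spool in an inspection mirror

## Robot

A 6-joint arm with a two-finger parallel gripper is mounted at the origin on the work surface. World frame = base frame: x ahead of the robot, y to its left, z up, the work surface at z = 0. Lengths are in m, angles in rad, forces in N, time in s.
With the tool pointing down it reaches from about 0.4 to 0.925 m from the base axis. Payload 3.4 kg.
Tool frame: the origin (TCP) lies between the finger pads; the fingertips stand 14 mm ahead of it and the grasp point (between the pads) lies 5 mm behind it (robot.tips_ahead is the distance from the TCP to the fingertips, in m); z points along the fingers, y is the line along which they close (so a half turn about z gives the same grasp; the last joint's range is limited). The gripper opens to 85 mm and grips with 20 to 120 N. Pads are 22 mm wide; open, the fingers measure 114 mm over their backs; the gripper's body (76 mm by 85 mm) begins 54 mm behind the grasp point. The pads swing forward as they close: fully open they stand 13 mm farther back than shut.
Start: joints at [-1.379, 0.307, 1.506, -0, 1.328, -0.073], TCP at [0.15, -0.555, 0.245] pointing down, gripper open.
Joint ranges: [-3.12, 3.12], [-1.05, 2.28], [0.14, 2.33], [-1.42, 4.57], [0.1, 2.73], [-2.68, 2.68]. Speed limits (rad/s): [2.57, 2.57, 3.14, 3.14, 3.14, 3.14].

## Interface

Orientations are given as a unit quaternion [w, x, y, z].
In Python, from bench import robot, imaging, silhouettes gives the robot as it stands.
- The arm moves only by the tool apply_moves, never from a script. Its arguments are lists of equal length, an entry for each row: "dp": the shift along the tool's x, y, z normalised to -1 to 1, where 1 is 0.5 m, a list of three; "delta_rot": the turn, a rotation vector about the tool's x, y, z normalised to -1 to 1, where 1 is 180 degrees, a list of three. A call has 1 to 5 rows; each row is the pose to reach, as a shift and turn from the pose commanded when the call began, along the tool's axes at that moment, turning the shorter way round; what a row does not reach only later rows make up. A row lasts 1/8 s, in which the tool goes at most 62.5 mm and 10.7 degrees, less where a joint would pass 70% of its speed; a pose out of reach is approached as far as the arm can. A call with a number of a shift or a turn outside -1 to 1 is refused whole. A call with a gripper value outside its range is refused whole. "claw" is the opening, from -1 (shut) to 1 (fully open), set as the call begins (left out, the last holds). The fingers move at their own pace and stop on an object; "newtons" is the grip in N (left out, the last holds). Time passes only in rows, so rows that repeat a pose let the fingers close. It gives the time, the measured TCP pose, the force, the opening and the grip force at its end, in the units of the state.
- robot.state(): the state, without advancing time (a new reading comes with each control period).
- imaging.camera(name): name is "scene" or "top" or "wrist"; returns the picture (480x640x3 uint8, blue, green, red); there is no depth.
- imaging.camera_info(name): a dict with "mtx" (3x3 intrinsics, pixels), "R" (3x3) and "t" (3): a world point X has camera coordinates R X + t; the wrist camera has in their place "hand_eye" (4x4, takes a point from camera to tool coordinates, whose origin is the TCP and whose axes are the flange's). Camera axes: x right, y down, z forward; pixel columns grow to the right and rows downward; lengths in m; the calibration is good to about 2 mm. A picture is of the moment at which its call begins: read the wrist's pose just before it. camera_info takes no time and is no camera call.
- robot.hand_in(): hands the job in; it is judged then, once.
Trained networks look in the newest picture that a camera, given by its name, has taken for a name from the list of things; names that differ only in an ending like _2 or _b are one class to them, and where a whole thing is asked for, a point or a joint stands for the part that bears it (a point fixed in the world has none). Each returns a list of dicts, best first, with "p" (0 to 1); they miss things now and then, are a little off and sometimes report something else, mostly with a low value. They report only what shows in the picture. A call takes as long as a camera call. They do not tell look-alikes from the thing itself.
- silhouettes(camera, label): "mask" (480x640 bool, what is visible of it) and "bbox" ([centre column, centre row, width, height] in pixels, round what is visible of it).
The state is a dict: "t": time; "joint_positions": joint angles; "qd": joint speeds; "joint_efforts": joint torques, N m; "tcp_pos": TCP position; "tcp_rot": TCP orientation; "contact_force": force on the tool from outside, world axes, zero at the start; "ft_torque": the same for the moment, N m; "gripper_width": finger opening in m; "gripper_force": force on a finger pad.
Only numpy, scipy, OpenCV 4.12 (cv2) and the standard library are available. Lean on these libraries where they do the work, as an engineer would, in place of code of your own. Each camera call takes 0.05 s, during which the arm holds its last target. There are 200 camera calls.

## Task

Stand the welded spool on the upright spindle of the camera stand, lowered (not dropped) until it sits fully down on the shoulder, and let go of it. Then take the inspection mirror by its handle and hold its glass clear of everything beside the spool on the camera's side, a little below the upper flange and about 70 mm from the weld, angled so that the camera looking down into the glass sees the weld under the upper flange at the point facing the camera. Finish still holding the mirror steady at that angle, and leave the other things on the bench where they are.

Things in the scene. Friction and masses are not known exactly. Their poses are not given: they have to be found in the camera images.
- stand: Fixed steel stand: plate 320 x 110 x 12 mm, upright spindle (32.6 mm thick, tapered above 70 mm, top 84 mm over the bench) on a shoulder, and a 22 mm column 235 mm away (380 mm high) carrying a camera that looks down beside the spindle. Camera keeps 130 mm from the spindle's axis, 250 mm over the bench. Origin: spindle axis at bench height; x towards the column (plate -60 to +260 mm), z up.
- shoulder (a point): On the spindle's axis, at the top of the shoulder (60 mm diameter) on which the spool sits, 20 mm above the bench.
- lens (a point): Centre of the camera's lens, 170 mm from the spindle's axis towards the column and 270 mm above the bench; it looks at a place 90 mm out from the spindle's axis, 65 mm above the bench.
- weld_spot (a point): The place on the stand where, with the spool seated, the weld under the upper flange lies at the point facing the camera: 24 mm out from the spindle's axis (x of the stand), 93 mm above the bench. The weld runs all round the pipe, so the spool may be turned any way.
- spool: Loose steel spool, 0.6 to 0.8 kg, standing: open pipe 110 mm long, 42.4 mm outside, 36 mm inside, with two flanges 84 mm wide, 6 mm thick, undersides 28 and 76 mm above its lower end, weld beads on both sides of each. The pipe rises 28 mm above the upper flange: grip it there, across the pipe. Same either way up. Origin: centre of its lower end; z up the pipe.
- mirror: Loose hand inspection mirror, 0.09 to 0.15 kg, 248 mm long, lying glass up: black handle 110 x 14 x 16 mm (length, width, height), thin rod, steel-framed rectangular glass 60 x 50 mm (frame 66 x 56 x 5 mm) rigidly in line with the handle. Origin: under the middle of the handle; x along the handle to the glass, z out of the glass (up as it lies).
- mirror_grip (a point): Middle of the mirror's handle, 8 mm above its underside; the axes are the mirror's.
- handle_end (a point): Free end of the handle, on its underside, 55 mm from the middle.
- glass (a point): Centre of the glass face, 160 mm along x from the middle of the handle, 5.8 mm above the handle's underside; its z axis is the normal of the reflecting side. The camera sees the weld when this normal halves the angle between the directions from here to the lens and to the weld spot.
- sight_near (a point): Invisible point on the straight line from lens to weld spot, 81 % of the way from the lens. When the weld spot is 28 to 45 mm in front of the glass's plane, the ray from lens to weld is reflected at the spot of the glass squarely behind this point.
- sight_mid (a point): The same at 75 %, for a weld spot 44 to 63 mm in front of the plane of the glass (the usual one at 70 mm distance).
- sight_far (a point): The same at 69 %, for 62 to 85 mm.
- channel: Bystander: rusty steel channel part 200 x 86 x 90 mm with two bosses, 3 kg, on the right of the bench. Origin: middle, at bench height.
- bracket: Bystander: steel angle bracket 90 x 60 x 76 mm on the left. Origin: middle of its foot.
- collar: Bystander: steel collar, 48 mm diameter, 18 mm high, lying left of centre between robot and stand. Origin: centre of its underside.
Mind the look-alikes: they are no part of the job. Leave any green, orange or purple look-alike of the spool alone.

How it is judged:
On the way, in this order (a step that is already met when the one before it is completed fails the run):
1. the spool sits fully down on the spindle's shoulder, upright and let go, with the mirror still lying (horizontal distance between spool and shoulder below 0.004 m and z of spool in the frame of stand between 0.014 and 0.0235 m and angle between spool's own z axis and vertical below 0.05 rad and contact force between the fingers and spool below 0.1 N and height (world z) of glass below 0.02 m), for 0.3 s.
2. the mirror is lifted off the bench in the fingers (height (world z) of mirror_grip above 0.035 m and contact force between the fingers and mirror above 2 N), for 0.2 s.
At the end, for the whole second after the job is handed in: Spool let go on the spindle: axis within 4 mm, end within 3 mm of the shoulder, upright. Mirror held still, clear of all but the fingers, glass centre 60-130 mm out, 35-95 mm high, lens-to-weld ray reflected within 16 mm (along the handle 20 mm) of the glass's middle (horizontal distance between spool and shoulder below 0.004 m and z of spool in the frame of stand between 0.014 and 0.0235 m and angle between spool's own z axis and vertical below 0.05 rad and contact force between the fingers and spool below 0.1 N and z of lens in the frame of glass between 0.11 and 0.22 m and x of glass in the frame of stand between 0.06 and 0.13 m and y of glass in the frame of stand between -0.05 and 0.05 m and z of glass in the frame of stand between 0.035 and 0.095 m and ((z of weld_spot in the frame of glass between 0.028 and 0.045 m and x of sight_near in the frame of glass between -0.02 and 0.02 m and y of sight_near in the frame of glass between -0.016 and 0.016 m) or (z of weld_spot in the frame of glass between 0.044 and 0.063 m and x of sight_mid in the frame of glass between -0.02 and 0.02 m and y of sight_mid in the frame of glass between -0.016 and 0.016 m) or (z of weld_spot in the frame of glass between 0.062 and 0.085 m and x of sight_far in the frame of glass between -0.02 and 0.02 m and y of sight_far in the frame of glass between -0.016 and 0.016 m)) and height (world z) of handle_end above 0.02 m and contact force between the fingers and mirror above 2 N and contact force between mirror and stand below 0.2 N and contact force between mirror and spool below 0.2 N and contact force between mirror and channel below 0.2 N and contact force between mirror and bracket below 0.2 N and contact force between mirror and collar below 0.2 N and linear speed of mirror below 0.03 m/s and angular speed of mirror below 0.25 rad/s); the arm keeps its last pose, push and grip.
It fails at once if the spool is dropped or knocked over ((contact force between the fingers and spool below 0.1 N and linear speed of spool above 0.4 m/s) or angle between spool's own z axis and vertical above 0.6 rad).
It fails at once if a bystander is pushed out of its place (distance of any of channel, bracket, collar from where it was at the start of the episode above 0.03 m).
It also fails if it takes over 69 s, if anything falls off the work surface, if the arm or the gripper's body presses on something with over 40 N, if the wrist force passes 120 N, or if a joint passes its speed limit or range.

## Working session

There is one attempt and no reset: what is moved stays moved. The work goes in short steps, Python scripts to look and compute and a tool call to move; the robot and the scene stay as the last step left them, time stands still between calls to the robot, and variables do not carry over. Pictures are saved under pics/ and viewed, at most 10 in all, crops included, and the job is handed in when it is done.

Besides the shell and the picture viewer there is one more tool, called after "Request:" as a command line: name --argument value ..., lists and objects as JSON in quotes. apply_moves: Moves the arm, as the interface text tells. Scaled input: -1 to 1 covers 0.5 m each way for a shift and 180 degrees each way for a turn. Its arguments: {"type":"object","properties":{"dp":{"type":"array","items":{"type":"array","items":{"type":"number","minimum":-1,"maximum":1}}},"delta_rot":{"type":"array","items":{"type":"array","items":{"type":"number","minimum":-1,"maximum":1}}},"claw":{"type":"number"},"newtons":{"type":"number"}},"required":["dp","delta_rot"]}

```bash
mkdir -p pics
cat > h.py <<'E'
import numpy as np, cv2, json
from bench import robot, imaging, silhouettes
from scipy.spatial.transform import Rotation as Ro
def q2R(q): return Ro.from_quat([q[1],q[2],q[3],q[0]])
def cam(n):
    i=imaging.camera_info(n); K=np.array(i["mtx"])
    if n=="wrist":
        s=robot.state(); T=np.eye(4); T[:3,:3]=q2R(s["tcp_rot"]).as_matrix(); T[:3,3]=s["tcp_pos"]
        M=np.linalg.inv(T@np.array(i["hand_eye"])); return K,M[:3,:3],M[:3,3]
    return K,np.array(i["R"]),np.array(i["t"]).ravel()
def proj(c,X):
    K,R,t=c; p=(np.atleast_2d(X)@R.T+t)@K.T; return p[:,:2]/p[:,2:]
def ray(c,uv):
    K,R,t=c; d=R.T@np.linalg.solve(K,[uv[0],uv[1],1]); return -R.T@t,d/np.linalg.norm(d)
def onz(c,uv,z):
    o,d=ray(c,uv); return o+d*(z-o[2])/d[2]
def tri(rs):
    A=sum(np.eye(3)-np.outer(d,d) for o,d in rs); b=sum((np.eye(3)-np.outer(d,d))@o for o,d in rs); return np.linalg.solve(A,b)
E
python3 - <<'E'
from h import *
a=imaging.camera("scene"); b=imaging.camera("top")
cv2.imwrite("pics/scene.png",a); cv2.imwrite("pics/top.png",b)
for c in("scene","top"):
    C=cam(c); print(c,(-C[1].T@C[2]).round(3))
    for l in("spool","mirror","stand","channel","bracket","collar"):
        for r in silhouettes(c,l):
            print(l,round(r["p"],2),np.round(r["bbox"]), onz(C,r["bbox"][:2],0.03).round(3), r["mask"].sum())
print(robot.state())
E
```

```text
scene [1.501 0.359 1.088]
spool 0.78 [141. 292.  43.  52.] [ 0.654 -0.357  0.03 ] 1336
spool 0.75 [217. 212.  34.  38.] [ 0.312 -0.322  0.03 ] 943
spool 0.66 [192. 285.  39.  50.] [ 0.593 -0.254  0.03 ] 1313
spool 0.64 [255. 223.  29.  44.] [ 0.32  -0.202  0.03 ] 999
spool 0.55 [200. 246.  35.  48.] [ 0.455 -0.3    0.03 ] 1123
spool 0.43 [289. 303.  66. 150.] [ 0.569 -0.009  0.03 ] 6210
mirror 0.59 [408. 333.  37.  86.] [0.565 0.278 0.03 ] 912
stand 0.76 [290. 304.  67. 150.] [ 0.571 -0.005  0.03 ] 6330
channel 0.92 [116. 258.  79.  79.] [ 0.572 -0.479  0.03 ] 3530
bracket 0.7 [476. 389.  49.  44.] [0.667 0.442 0.03 ] 1269
bracket 0.15 [291. 301.  67. 159.] [ 0.561 -0.008  0.03 ] 6560
collar 0.58 [376. 270.  22.  21.] [0.388 0.157 0.03 ] 237
top [0.228 0.013 1.541]
spool 0.91 [441. 181.  37.  34.] [ 0.685 -0.351  0.03 ] 872
spool 0.89 [401. 204.  35.  37.] [ 0.617 -0.236  0.03 ] 852
spool 0.75 [382. 298.  32.  34.] [ 0.352 -0.181  0.03 ] 764
spool 0.7 [430. 305.  37.  30.] [ 0.336 -0.31   0.03 ] 894
spool 0.66 [421. 252.  32.  34.] [ 0.479 -0.289  0.03 ] 891
mirror 0.64 [217. 233.  1
[... 248 characters left out ...]
([-1.37949735e+00,  3.06740401e-01,  1.50636348e+00,  8.50896885e-06,
        1.32840881e+00, -7.35081272e-02]), 'qd': array([-7.41552815e-05,  1.18855619e-03,  4.13232035e-04, -2.01552058e-04,
       -2.43948487e-04,  1.61895376e-03]), 'joint_efforts': array([-1.70488947e-03, -4.57302582e+01, -2.52279264e+01,  4.27709631e-05,
        6.87461161e-04,  3.68326980e-06]), 'tcp_pos': array([ 0.15046924, -0.55498364,  0.24535289]), 'tcp_rot': array([3.96695515e-05, 9.91247582e-01, 1.32016022e-01, 6.47639038e-06]), 'contact_force': array([-0.20167866, -0.16195399, -0.05494059]), 'ft_torque': array([ 0.04422464, -0.01891441, -0.01651568]), 'gripper_force': 0.0, 'gripper_width': 0.08566681614216354}
```

Run:
```python
import cv2,numpy as np
a=cv2.imread("pics/scene.png");b=cv2.imread("pics/top.png")
cv2.imwrite("pics/c1.png",cv2.resize(a[180:420,90:510],(800,457),interpolation=cv2.INTER_CUBIC))
cv2.imwrite("pics/c2.png",cv2.resize(b[140:350,140:510],(800,454),interpolation=cv2.INTER_CUBIC))
```

```text
(no output)
```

View pics/c1.png

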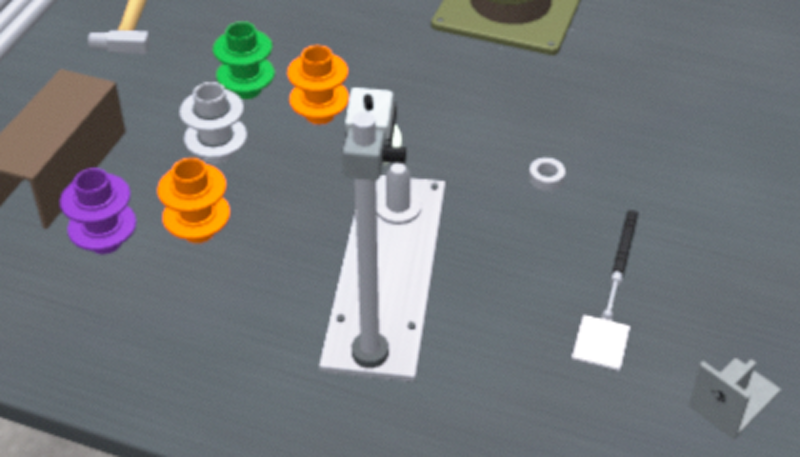

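View pics/c2.png

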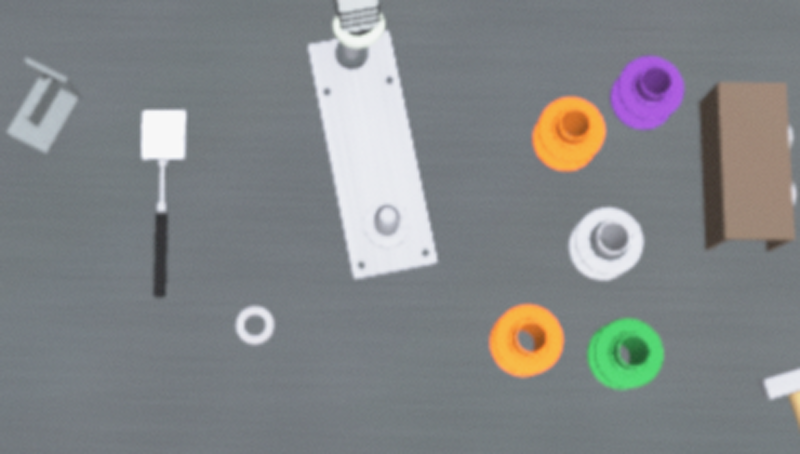

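c1/c2 show five spool-shaped things. In scene-camera pixels they are purple (141,292), orange (192,285), green (217,212), orange (255,223) and bare steel (200,246). The steel one is the spool, since it is the only uncoloured one; it is at (421,252) in the top view and plain in both enlarged crops. The mirror is at (408,333), the spindle at about (299,280), and the column is on the far side from the robot.

Run:
```python
from h import *
print(np.round(imaging.camera_info("wrist")["hand_eye"],3).tolist(), np.round(imaging.camera_info("wrist")["mtx"],0).tolist(), robot.tips_ahead)
s=cam("scene");t=cam("top")
f1=lambda u,v:(90+u*.525,180+v*.525); f2=lambda u,v:(140+u*.4625,140+v*.4625)
print("spool rim",tri([ray(s,f1(211,93)),ray(t,f2(612,238))]))
print("spindle top",onz(t,f2(388,212),.084),onz(s,f1(399,168),.084))
print("column foot",onz(t,f2(352,55),.015),onz(s,f1(370,352),.015))
print("mirror ends",[onz(t,f2(*p),.008).round(3) for p in((160,297),(161,211),(163,134))],[onz(s,f1(*p),.008).round(3) for p in((632,212),(620,274),(601,341))])
```

```text
[[-0.001, -0.96, -0.281, 0.071], [1.0, -0.001, -0.001, -0.0], [0.001, -0.281, 0.96, -0.129], [0.0, 0.0, 0.0, 1.0]] [[379.0, 0.0, 318.0], [0.0, 379.0, 237.0], [0.0, 0.0, 1.0]] 0.014
spool rim [ 0.47314123 -0.28054666  0.10667381]
spindle top [ 0.5040247 -0.0083308  0.084    ] [ 0.50164675 -0.00714854  0.084     ]
column foot [0.72784045 0.04184322 0.015     ] [0.73153899 0.04128148 0.015     ]
mirror ends [array([0.402, 0.28 , 0.008]), array([0.514, 0.284, 0.008]), array([0.617, 0.287, 0.008])] [array([0.401, 0.278, 0.008]), array([0.512, 0.286, 0.008]), array([0.621, 0.286, 0.008])]
```

```bash
cat >> h.py <<'E'
def down(yaw,tilt=None):
    "tool down, tool x axis at yaw deg"
    c,s=np.cos(np.radians(yaw)),np.sin(np.radians(yaw))
    return Ro.from_matrix(np.array([[c,s,0],[s,-c,0],[0,0,-1]]))
def go(*targets):
    s=robot.state(); R=q2R(s["tcp_rot"]); p=np.array(s["tcp_pos"])
    print("t",round(s["t"],2),"at",p.round(4),"yaw",np.degrees(np.arctan2(*R.as_matrix()[[1,0],0])).round(2),"j",np.round(s["joint_positions"],2),"F",np.round(s["contact_force"],1),"w",round(s["gripper_width"],4),round(s["gripper_force"],1))
    for P,Rt in targets:
        v=R.inv().apply(np.array(P)-p); r=(R.inv()*Rt).as_rotvec()
        print("dp",(v/.5).round(4).tolist(),"rot",(r/np.pi).round(4).tolist(),"mm",round(np.linalg.norm(v)*1e3),"deg",round(np.degrees(np.linalg.norm(r)),1))
E
echo ok
```

```text
ok
```

Request:
apply_moves --dp '[[0.766,-0.361,-0.03],[0.766,-0.361,-0.03],[0.766,-0.361,-0.03],[0.766,-0.361,-0.03],[0.766,-0.361,-0.03]]' --delta_rot '[[0,0,-0.244],[0,0,-0.244],[0,0,-0.244],[0,0,-0.244],[0,0,-0.244]]' --claw 1

```text
t: 1.32
tcp_pos: [0.3897, -0.3513, 0.2567]
tcp_rot: [0.0, 0.87, 0.494, 0.0]
contact_force: [1.1, -0.8, 0.4]
gripper_width: 0.0857
gripper_force: 0.0
```

```bash
python3 -c "
from h import *
go(([.473,-.281,.26],down(59)))"
```

```text
t 1.32 at [ 0.3897 -0.3513  0.2567] yaw 59.18 j [-0.81  0.23  1.59 -0.    1.32 -0.28] F [ 1.1 -0.8  0.4] w 0.0857 0.0
dp [0.206, 0.0711, -0.0065] rot [0.0003, 0.0001, 0.001] mm 109 deg 0.2
```

Request:
apply_moves --dp '[[0.206,0.071,-0.0065],[0.206,0.071,-0.0065],[0.206,0.071,-0.0065],[0.206,0.071,-0.0065]]' --delta_rot '[[0,0,0],[0,0,0],[0,0,0],[0,0,0]]'

```text
t: 1.82
tcp_pos: [0.4713, -0.2824, 0.2595]
tcp_rot: [-0.0, 0.87, 0.493, -0.0]
contact_force: [-0.1, -0.7, -0.0]
gripper_width: 0.0855
gripper_force: 0.0
```

```bash
cat >> h.py <<'E'
def rings(r,z,n=60):
    a=np.linspace(0,2*np.pi,n,endpoint=False); return np.c_[r*np.cos(a),r*np.sin(a),0*a+z]
def spoolmask(c,x,y,z0=0):
    m=np.zeros((480,640),np.uint8)
    for r,a,b in((.0212,0,.110),(.042,.028,.034),(.042,.076,.082)):
        P=np.r_[rings(r,a),rings(r,b)]+[x,y,z0]
        cv2.fillConvexPoly(m,cv2.convexHull(np.round(proj(c,P)*16).astype(np.int32)),1,shift=4)
    return m>0
def fit(views,model,x0):
    from scipy.optimize import minimize
    f=lambda v:sum(1-(m&k).sum()/(m|k).sum() for m,k in((model(c,v),k) for c,k in views))
    S=np.vstack([x0]+[np.array(x0)+d for d in np.eye(len(x0))*.006])
    r=minimize(f,x0,method="Nelder-Mead",options=dict(initial_simplex=S,xatol=2e-4,fatol=1e-4)); return r.x,r.fun/len(views)
E
python3 - <<'E'
from h import *
go()
C=cam("wrist"); im=imaging.camera("wrist"); cv2.imwrite("pics/w1.png",im)
p=proj(C,[.473,-.281,.11])[0]; print("expect",p)
for r in silhouettes("wrist","spool"):
    print(round(r["p"],2),np.round(r["bbox"]),cv2.mean(im,r["mask"].astype(np.uint8))[:3])
    if abs(r["bbox"][0]-p[0])<50 and abs(r["bbox"][1]-p[1])<80:
        np.savez("v1.npz",K=C[0],R=C[1],t=C[2],m=r["mask"])
        print(fit([(C,r["mask"])],lambda c,v:spoolmask(c,v[0],v[1],v[2]),[.473,-.281,0.]))
        print(fit([(C,r["mask"])],lambda c,v:spoolmask(c,v[0],v[1],0),[.473,-.281]))
E
```

```text
t 1.82 at [ 0.4713 -0.2824  0.2595] yaw 59.14 j [-0.62  0.26  1.54 -0.    1.34 -0.08] F [-0.1 -0.7 -0. ] w 0.0855 0.0
expect [320.65347344 221.41440011]
0.86 [323. 210. 103. 105.] (217.0575711766188, 213.27047115142355, 209.9989921894684)
(array([ 0.47402343, -0.28201081, -0.00205139]), np.float64(0.04939310179065015))
(array([ 0.47440201, -0.2819643 ]), np.float64(0.05619716632932492))
0.86 [564. 148. 139. 106.] (202.0453060522696, 88.58889270976616, 153.50103163686381)
0.81 [208. 299. 100.  98.] (141.0331854772466, 215.0405782815837, 112.79250862493839)
0.79 [141. 183. 118. 105.] (102.35695147365287, 183.94542026396743, 231.22566239952366)
0.77 [451.  68. 125. 121.] (91.01728416188928, 176.4025840677676, 241.5558312655087)
```

View pics/w1.png

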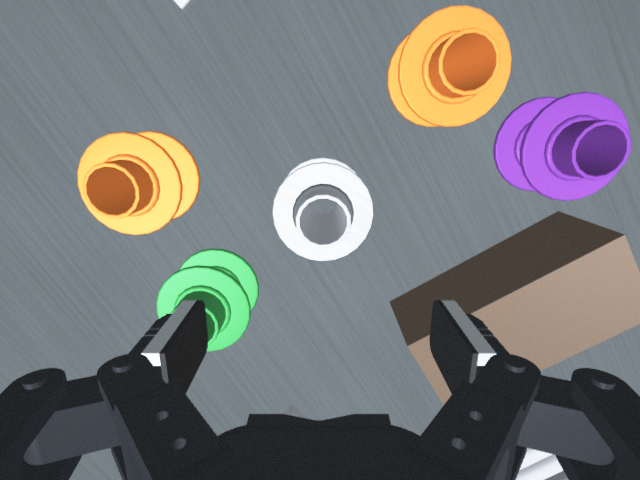

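The wrist picture shows the steel spool with its rim at about (323,220), between orange (138,183), green (208,299) and the channel. Next I measure the spindle with the same camera, so that calibration bias cancels.

```bash
python3 -c "
from h import *
go(([.500,-.006,.26],down(90)))"
```

```text
t 1.93 at [ 0.4706 -0.2831  0.2595] yaw 59.02 j [-0.62  0.26  1.54 -0.    1.34 -0.08] F [-0.   0.1  0.1] w 0.0853 0.0
dp [0.5054, -0.235, -0.0011] rot [-0.0002, 0.0001, -0.1721] mm 279 deg 31.0
```

Request:
apply_moves --dp '[[0.505,-0.235,0],[0.505,-0.235,0],[0.505,-0.235,0],[0.505,-0.235,0],[0.505,-0.235,0]]' --delta_rot '[[0,0,-0.172],[0,0,-0.172],[0,0,-0.172],[0,0,-0.172],[0,0,-0.172]]'

```text
t: 2.55
tcp_pos: [0.4999, -0.004, 0.2598]
tcp_rot: [-0.0, 0.707, 0.707, 0.0]
contact_force: [0.0, -0.1, -0.2]
gripper_width: 0.0857
gripper_force: 0.0
```

Request:
apply_moves --dp '[[0,0,0],[0,0,0]]' --delta_rot '[[0,0,0],[0,0,0]]'

```text
t: 2.8
tcp_pos: [0.5003, -0.0068, 0.2597]
tcp_rot: [0.0, 0.707, 0.707, -0.0]
contact_force: [0.5, 0.3, 0.6]
gripper_width: 0.0854
gripper_force: 0.0
```

Run:
```python
from h import *
robot.state(); go(); C=cam("wrist"); im=imaging.camera("wrist"); 
np.savez("v2.npz",K=C[0],R=C[1],t=C[2])
print([proj(C,[.5025,-.008,z])[0].round(1).tolist() for z in(.084,.07,.02)])
o=im.copy()
for r,z in((.030,.02),(.0163,.07),(.0163,.02)):
    cv2.polylines(o,[np.round(proj(C,rings(r,z)+[.5025,-.008,0])).astype(np.int32)],True,(0,0,255),1)
cv2.imwrite("pics/w2raw.png",im); cv2.imwrite("pics/w2.png",o)
```

```text
t 2.8 at [ 0.5003 -0.0068  0.2597] yaw 89.98 j [-0.1   0.19  1.63 -0.    1.32 -0.1 ] F [0.5 0.3 0.6] w 0.0854 0.0
[[322.2, 218.2], [322.0, 214.4], [321.6, 203.1]]
```

View pics/w2.png

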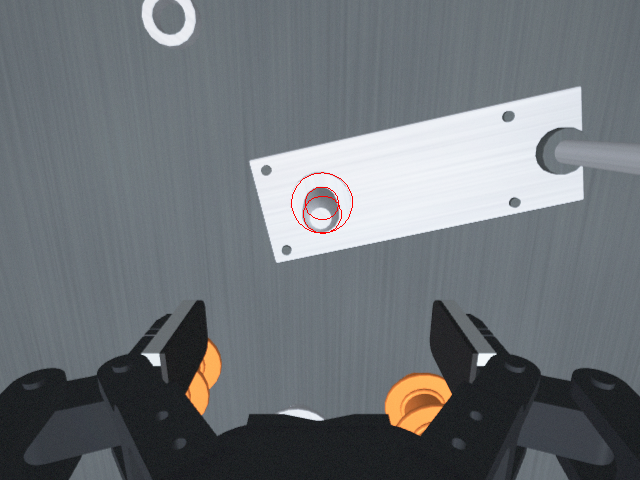

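The overlay for (0.5025, −0.008) sits on the spindle at about (321,212) to within a pixel or two. The plate corners are visible at (250,160), (277,262), (581,87) and (583,199).

Run:
```python
from h import *
im=cv2.imread("pics/w2raw.png"); g=cv2.cvtColor(im,cv2.COLOR_BGR2GRAY); d=np.load("v2.npz"); C=(d["K"],d["R"],d["t"])
m=(g>185).astype(np.uint8); m[265:]=0
n,l,st,_=cv2.connectedComponentsWithStats(m); k=1+np.argmax(st[1:,4]); cs,_=cv2.findContours((l==k).astype(np.uint8),0,2)
q=max(cs,key=cv2.contourArea); mk=np.zeros_like(m); cv2.drawContours(mk,[q],0,1,-1); 
def model(c,v):
    x,y,a=v[0],v[1],v[2]*10; R=np.array([[np.cos(a),-np.sin(a)],[np.sin(a),np.cos(a)]])
    P=np.array([[-.06,-.055],[.26,-.055],[.26,.055],[-.06,.055]])@R.T+[x,y]
    o=np.zeros((480,640),np.uint8); cv2.fillConvexPoly(o,np.round(proj(c,np.c_[P,0*P[:,0]+.012])*16).astype(np.int32),1,shift=4)
    o[:,530:]=0; return o>0
mk[:,530:]=0
r=fit([(C,mk>0)],model,[.5025,-.008,.02]); print(r, "yaw deg",np.degrees(r[0][2]*10))
# spindle: dark shoulder/spindle cluster vs. bright tip
crop=g[185:245,290:350]
t=cv2.threshold(g,0,255,0)[1]
cv2.imwrite("pics/sp.png",cv2.resize(im[165:265,270:370],(600,600),interpolation=cv2.INTER_CUBIC))
for n_ in("v1.npz",):
    e=np.load(n_); D=(e["K"],e["R"],e["t"]); a=cv2.imread("pics/w1.png")
    cv2.imwrite("pics/rim.png",cv2.resize(a[150:270,263:383],(600,600),interpolation=cv2.INTER_CUBIC))
cv2.imwrite("pics/both.png",np.hstack([cv2.resize(cv2.imread("pics/sp.png"),(400,400)),cv2.resize(cv2.imread("pics/rim.png"),(400,400))]))
```

```text
(array([ 0.50200197, -0.00821974,  0.02129368]), np.float64(0.01699923636242906)) yaw deg 12.200377578375425
```

View pics/both.png

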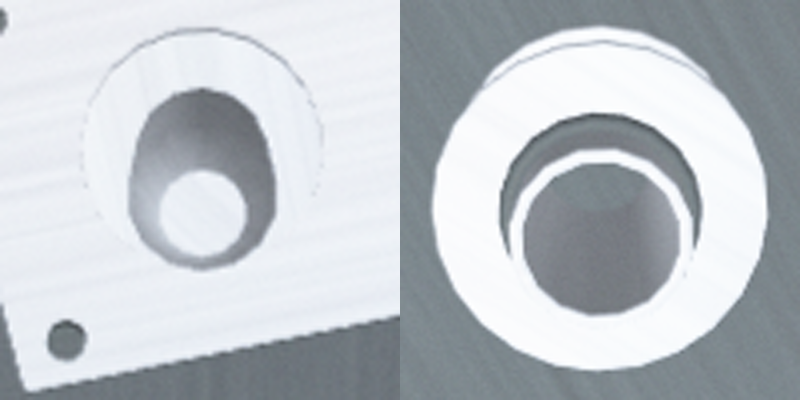

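Run:
```python
from h import *
L=lambda n:(lambda d:(d["K"],d["R"],d["t"]))(np.load(n))
print("spindle",onz(L("v2.npz"),(320.6,218.4),.084))
print("rim",onz(L("v1.npz"),(323.1,220.2),.110),"flange",onz(L("v1.npz"),(323,211.6),.082))
go(([.4745,-.2818,.20],down(65)))
```

```text
spindle [ 0.50119338 -0.00818765  0.084     ]
rim [ 0.47506577 -0.2811373   0.11      ] flange [ 0.47547559 -0.28087901  0.082     ]
t 2.85 at [ 0.5003 -0.0071  0.2596] yaw 89.94 j [-0.1   0.19  1.63 -0.    1.32 -0.1 ] F [0.3 0.4 0.1] w 0.0853 0.0
dp [-0.5494, -0.0511, 0.1196] rot [0.0, 0.0002, 0.1385] mm 282 deg 24.9
```

Request:
apply_moves --dp '[[-0.548,-0.052,0.08],[-0.548,-0.052,0.08],[-0.548,-0.052,0.08],[-0.548,-0.052,0.08],[-0.548,-0.052,0.08]]' --delta_rot '[[0,0,0.17],[0,0,0.17],[0,0,0.17],[0,0,0.17],[0,0,0.17]]'

```text
t: 3.48
tcp_pos: [0.4731, -0.2845, 0.219]
tcp_rot: [0.0, 0.87, 0.493, -0.001]
contact_force: [-0.4, 0.3, 1.0]
gripper_width: 0.0855
gripper_force: 0.0
```

Request:
apply_moves --dp '[[0,0,0],[0,0,0]]' --delta_rot '[[0,0,0],[0,0,0]]'

```text
t: 3.72
tcp_pos: [0.474, -0.2797, 0.2195]
tcp_rot: [-0.0, 0.869, 0.495, 0.0]
contact_force: [0.1, 0.2, 0.3]
gripper_width: 0.0856
gripper_force: 0.0
```

Run:
```python
from h import *
go(([.475,-.2813,.099],down(59)))
```

```text
t 3.73 at [ 0.474  -0.2797  0.2195] yaw 59.34 j [-0.61  0.29  1.59  0.    1.25 -0.08] F [0.1 0.2 0.3] w 0.0856 0.0
dp [-0.0018, 0.0035, 0.241] rot [-0.0003, -0.0002, 0.0019] mm 121 deg 0.3
```

Request:
apply_moves --dp '[[-0.002,0.0035,0.08],[-0.002,0.0035,0.16],[-0.002,0.0035,0.22],[-0.002,0.0035,0.241],[-0.002,0.0035,0.241]]' --delta_rot '[[0,0,0],[0,0,0],[0,0,0],[0,0,0],[0,0,0]]'

```text
t: 4.35
tcp_pos: [0.4759, -0.2804, 0.0992]
tcp_rot: [-0.0, 0.868, 0.496, -0.0]
contact_force: [-0.6, -1.0, 0.6]
gripper_width: 0.0854
gripper_force: 0.0
```

Request:
apply_moves --dp '[[0,0,0],[0,0,0],[0,0,0],[0,0,0],[0,0,0]]' --delta_rot '[[0,0,0],[0,0,0],[0,0,0],[0,0,0],[0,0,0]]' --claw -1 --newtons 60

```text
t: 4.97
tcp_pos: [0.4763, -0.2816, 0.1007]
tcp_rot: [0.001, 0.869, 0.496, 0.001]
contact_force: [-1.3, 1.1, 6.6]
gripper_width: 0.041
gripper_force: 59.8
```

Run:
```python
from h import *
go()
```

```text
t 4.97 at [ 0.4763 -0.2816  0.1007] yaw 59.43 j [-0.61  0.42  1.74  0.    0.98 -0.08] F [-1.3  1.1  6.6] w 0.041 59.8
```

Request:
apply_moves --dp '[[0,0,-0.04],[0,0,-0.11],[0,0,-0.18],[0,0,-0.24],[0,0,-0.24]]' --delta_rot '[[0,0,0],[0,0,0],[0,0,0],[0,0,0],[0,0,0]]'

```text
t: 5.6
tcp_pos: [0.4766, -0.2819, 0.2207]
tcp_rot: [0.002, 0.868, 0.496, 0.001]
contact_force: [0.7, -0.2, -7.6]
gripper_width: 0.0408
gripper_force: 63.0
```

Run:
```python
from h import *
go(([.5013,-.0082,.222],down(90)))
```

```text
t 5.6 at [ 0.4766 -0.2819  0.2207] yaw 59.44 j [-0.61  0.3   1.59  0.    1.25 -0.08] F [ 0.7 -0.2 -7.6] w 0.0408 63.0
dp [0.4964, -0.2358, -0.0037] rot [0.0013, 0.0005, -0.1698] mm 275 deg 30.6
```

Lifted: the wrist carries 7.6 N. Now I carry it over at a moderate pace.

Request:
apply_moves --dp '[[0.07,-0.035,0],[0.17,-0.08,0],[0.27,-0.13,0],[0.37,-0.175,0],[0.45,-0.215,0]]' --delta_rot '[[0,0,-0.025],[0,0,-0.06],[0,0,-0.095],[0,0,-0.13],[0,0,-0.16]]'

```text
t: 6.22
tcp_pos: [0.4957, -0.0305, 0.2166]
tcp_rot: [-0.002, 0.717, 0.698, -0.001]
contact_force: [0.4, 0.3, -7.7]
gripper_width: 0.0411
gripper_force: 63.0
```

Request:
apply_moves --dp '[[0,0,0],[0,0,0]]' --delta_rot '[[0,0,0],[0,0,0]]'

```text
t: 6.48
tcp_pos: [0.4962, -0.0326, 0.2173]
tcp_rot: [-0.001, 0.718, 0.697, -0.001]
contact_force: [0.6, 0.3, -7.4]
gripper_width: 0.0406
gripper_force: 62.5
```

Run:
```python
from h import *
go(([.5013,-.0082,.215],down(90)))
```

```text
t 6.47 at [ 0.4962 -0.0326  0.2173] yaw 88.3 j [-0.15  0.23  1.7  -0.    1.22 -0.12] F [ 0.6  0.3 -7.4] w 0.0406 62.5
dp [0.049, 0.0088, 0.0045] rot [-0.0012, 0.0001, -0.0095] mm 25 deg 1.7
```

Request:
apply_moves --dp '[[0.03,0.006,0],[0.049,0.009,0.005],[0.049,0.009,0.03],[0.049,0.009,0.05],[0.049,0.009,0.05]]' --delta_rot '[[0,0,-0.005],[0,0,-0.0095],[0,0,-0.0095],[0,0,-0.0095],[0,0,-0.0095]]'

```text
t: 7.1
tcp_pos: [0.5015, -0.0086, 0.1926]
tcp_rot: [-0.001, 0.707, 0.707, -0.001]
contact_force: [0.0, -0.2, -7.5]
gripper_width: 0.0409
gripper_force: 62.5
```

Run:
```python
from h import *
a=imaging.camera("scene"); C=cam("scene"); cv2.imwrite("pics/s2.png",cv2.resize(a[190:330,230:370],(600,600),interpolation=cv2.INTER_CUBIC))
go(([.5013,-.0082,.123],down(90)))
```

```text
t 7.15 at [ 0.5021 -0.0087  0.1933] yaw 89.94 j [-0.1   0.26  1.73 -0.    1.16 -0.1 ] F [ 0.1  0.5 -8.4] w 0.0405 62.5
dp [0.0009, -0.0013, 0.1405] rot [-0.0007, -0.0, -0.0004] mm 70 deg 0.1
```

View pics/s2.png

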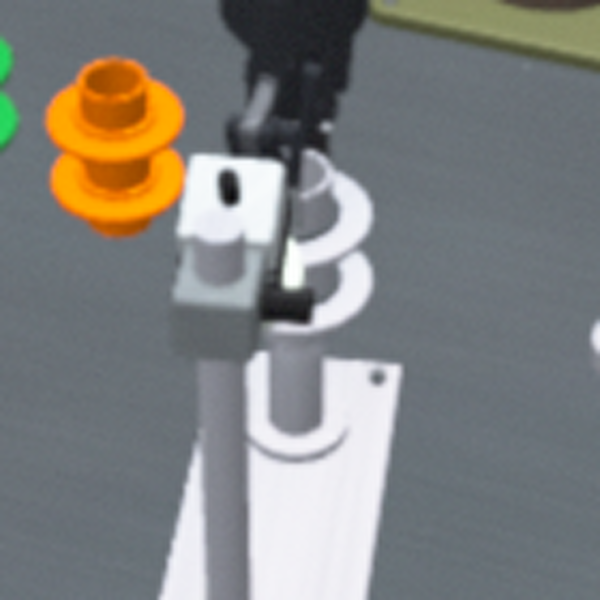

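The spool hangs upright above the spindle (spindle at about (297,380) in the crop) and looks aligned. Lowering.

Request:
apply_moves --dp '[[0,-0.001,0.02],[0,-0.001,0.045],[0,-0.001,0.07],[0,-0.001,0.095],[0,-0.001,0.115]]' --delta_rot '[[0,0,0],[0,0,0],[0,0,0],[0,0,0],[0,0,0]]'

```text
t: 7.78
tcp_pos: [0.502, -0.0084, 0.1355]
tcp_rot: [-0.0, 0.707, 0.707, -0.0]
contact_force: [1.0, -0.2, -8.3]
gripper_width: 0.041
gripper_force: 62.5
```

Request:
apply_moves --dp '[[0,0,0.01],[0,0,0.018],[0,0,0.025],[0,0,0.029],[0,0,0.031]]' --delta_rot '[[0,0,0],[0,0,0],[0,0,0],[0,0,0],[0,0,0]]'

```text
t: 8.4
tcp_pos: [0.5024, -0.0084, 0.1212]
tcp_rot: [0.0, 0.707, 0.707, 0.0]
contact_force: [0.7, -0.1, -7.8]
gripper_width: 0.0407
gripper_force: 62.4
```

Request:
apply_moves --dp '[[0,0,0.002],[0,0,0.004],[0,0,0.006],[0,0,0.006]]' --delta_rot '[[0,0,0],[0,0,0],[0,0,0],[0,0,0]]'

```text
t: 8.9
tcp_pos: [0.5026, -0.008, 0.1208]
tcp_rot: [0.001, 0.707, 0.707, 0.001]
contact_force: [-4.7, 2.6, 14.2]
gripper_width: 0.0407
gripper_force: 64.9
```

Request:
apply_moves --dp '[[0,0,-0.005],[0,0,-0.005],[0,0,-0.005],[0,0,-0.005],[0,0,-0.005]]' --delta_rot '[[0,0,0],[0,0,0],[0,0,0],[0,0,0],[0,0,0]]' --claw 1

```text
t: 9.52
tcp_pos: [0.5023, -0.0084, 0.1204]
tcp_rot: [-0.0, 0.707, 0.707, -0.0]
contact_force: [0.5, 0.6, 0.3]
gripper_width: 0.0855
gripper_force: 0.0
```

Request:
apply_moves --dp '[[0,0,-0.02],[0,0,-0.08],[0,0,-0.16],[0,0,-0.24],[0,0,-0.26]]' --delta_rot '[[0,0,0],[0,0,0],[0,0,0],[0,0,0],[0,0,0]]'

```text
t: 10.15
tcp_pos: [0.5041, -0.0086, 0.2541]
tcp_rot: [0.003, 0.707, 0.707, 0.002]
contact_force: [-0.1, -0.6, -0.5]
gripper_width: 0.0857
gripper_force: 0.0
```

Run:
```python
from h import *
robot.state(); C=cam("wrist"); im=imaging.camera("wrist"); o=im.copy()
for r,z in((.042,.102),(.0212,.13),(.042,.054)):
    cv2.polylines(o,[np.round(proj(C,rings(r,z)+[.5015,-.0082,0])).astype(np.int32)],True,(0,0,255),1)
a=imaging.camera("scene"); S=cam("scene")
for r,z in((.042,.102),(.0212,.13),(.042,.048),(.0212,.02)):
    cv2.polylines(a,[np.round(proj(S,rings(r,z)+[.5015,-.0082,0])).astype(np.int32)],True,(0,0,255),1)
cv2.imwrite("pics/seat.png",np.hstack([cv2.resize(o[120:320,220:420],(400,400)),cv2.resize(a[220:320,240:340],(400,400),interpolation=cv2.INTER_CUBIC)]))
go(([.458,.282,.22],down(0)))
```

```text
t 10.25 at [ 0.503  -0.0085  0.2521] yaw 89.97 j [-0.1   0.2   1.64 -0.    1.3  -0.1 ] F [ 0.4 -0.2  0.2] w 0.0856 0.0
dp [0.5809, -0.0905, 0.0637] rot [0.0009, -0.0007, 0.4998] mm 296 deg 90.0
```

View pics/seat.png

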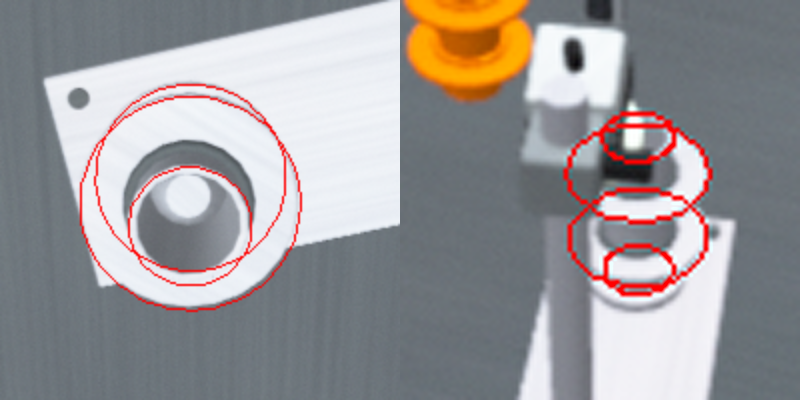

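The red model outlines match the seated spool in both views, with the spindle tip central in the bore, so it sits on the shoulder. Now the mirror.

Request:
apply_moves --dp '[[0.581,-0.09,0.04],[0.581,-0.09,0.064],[0.581,-0.09,0.064],[0.581,-0.09,0.064],[0.581,-0.09,0.064]]' --delta_rot '[[0,0,-0.5],[0,0,-0.5],[0,0,-0.5],[0,0,-0.5],[0,0,-0.5]]'

```text
t: 10.88
tcp_pos: [0.4555, 0.2839, 0.2164]
tcp_rot: [-0.001, 0.308, 0.951, -0.001]
contact_force: [1.0, -0.3, 0.3]
gripper_width: 0.0855
gripper_force: 0.0
```

```bash
python3 -c "
from h import *
go(([.458,.282,.22],down(180)))"
```

```text
t 10.88 at [0.4555 0.2839 0.2164] yaw 144.11 j [ 0.48  0.28  1.63  0.    1.24 -0.47] F [ 1.  -0.3  0.3] w 0.0855 0.0
dp [-0.0062, -0.0002, -0.0073] rot [-0.0008, -0.0009, -0.1994] mm 5 deg 35.9
```

Request:
apply_moves --dp '[[0,0,0],[0,0,0],[0,0,0],[0,0,0],[0,0,0]]' --delta_rot '[[0,0,-0.21],[0,0,-0.21],[0,0,-0.21],[0,0,-0.21],[0,0,-0.21]]'

```text
t: 11.5
tcp_pos: [0.4564, 0.2816, 0.2169]
tcp_rot: [-0.002, -0.012, 1.0, -0.001]
contact_force: [0.0, -0.1, 0.1]
gripper_width: 0.0857
gripper_force: 0.0
```

Run:
```python
from h import *
go(); C=cam("wrist"); im=imaging.camera("wrist"); cv2.imwrite("pics/m1.png",im)
np.savez("v3.npz",K=C[0],R=C[1],t=C[2])
g=cv2.cvtColor(im,cv2.COLOR_BGR2GRAY)
for r in silhouettes("wrist","mirror"):
    print(round(r["p"],2),np.round(r["bbox"]))
    m=r["mask"]; np.save("mm.npy",m)
    ys,xs=np.nonzero(m); h=m&(g<70); b=m&(g>170)
    for n,k in(("handle",h),("glass",b)):
        cs,_=cv2.findContours(k.astype(np.uint8),0,2)
        if cs:
            q=cv2.minAreaRect(max(cs,key=cv2.contourArea)); print(n,np.round(q[0],1),np.round(q[1],1),round(q[2],1), onz(C,q[0],.0138 if n=="handle" else .0058).round(4))
```

```text
t 11.5 at [0.4564 0.2816 0.2169] yaw -178.58 j [ 0.47  0.28  1.63 -0.    1.24 -1.12] F [ 0.  -0.1  0.1] w 0.0857 0.0
0.75 [321. 270.  57. 240.]
handle [318.9 209.5] [119.   15.5] 89.4 [0.4548 0.2819 0.0138]
glass [320. 330.] [118.  54.] 90.0 [0.5797 0.2861 0.0058]
```

View pics/m1.png

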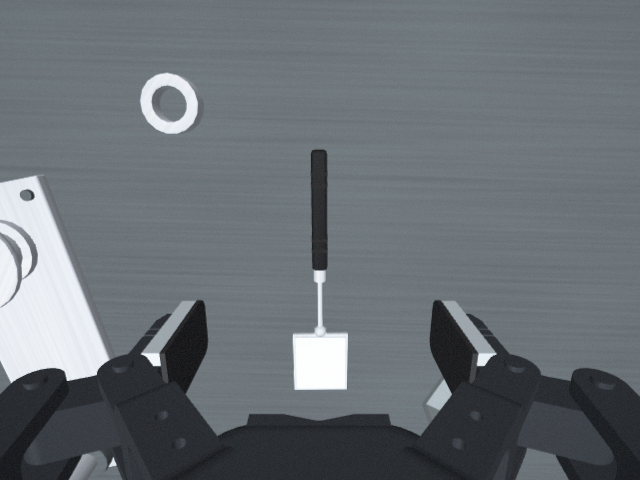

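The mirror lies with its handle centred at (319,209) and its glass at (320,361), with nothing close to it.

Run:
```python
from h import *
d=np.load("v3.npz"); C=(d["K"],d["R"],d["t"])
g=onz(C,(320.5,361.2),.0058); h=onz(C,(319,209.5),.0145)
a=np.degrees(np.arctan2(g[1]-h[1],g[0]-h[0])); print(h,g,a,np.linalg.norm((g-h)[:2]))
go(([h[0],h[1],.06],down(180+a)),([h[0],h[1],.0165],down(180+a)))
```

```text
[0.45464313 0.28206482 0.0145    ] [0.61564645 0.28755137 0.0058    ] 1.9517267644897058 0.1610967726847801
t 11.6 at [0.4568 0.2818 0.2175] yaw -178.63 j [ 0.47  0.28  1.62  0.    1.24 -1.12] F [-0.6  0.4  0.5] w 0.0854 0.0
dp [0.0037, 0.001, 0.3149] rot [-0.0003, -0.0007, -0.0032] mm 157 deg 0.6
dp [0.0035, 0.0011, 0.4019] rot [-0.0003, -0.0007, -0.0032] mm 201 deg 0.6
```

Request:
apply_moves --dp '[[0.0035,0.001,0.12],[0.0035,0.001,0.22],[0.0035,0.001,0.31],[0.0035,0.001,0.37],[0.0035,0.001,0.4]]' --delta_rot '[[0,0,-0.003],[0,0,-0.003],[0,0,-0.003],[0,0,-0.003],[0,0,-0.003]]'

```text
t: 12.22
tcp_pos: [0.4546, 0.2819, 0.0167]
tcp_rot: [-0.002, -0.017, 1.0, -0.001]
contact_force: [0.4, 0.4, -0.2]
gripper_width: 0.0855
gripper_force: 0.0
```

Request:
apply_moves --dp '[[0,0,0],[0,0,0],[0,0,0],[0,0,0],[0,0,0]]' --delta_rot '[[0,0,0],[0,0,0],[0,0,0],[0,0,0],[0,0,0]]' --claw -1 --newtons 90

```text
t: 12.85
tcp_pos: [0.4564, 0.2829, 0.02]
tcp_rot: [0.001, -0.017, 1.0, 0.001]
contact_force: [-0.0, -0.5, 6.9]
gripper_width: 0.0113
gripper_force: 88.5
```

Request:
apply_moves --dp '[[0,0,0],[0,0,0]]' --delta_rot '[[0,0,0],[0,0,0]]'

```text
t: 13.1
tcp_pos: [0.4564, 0.2829, 0.02]
tcp_rot: [0.001, -0.017, 1.0, 0.001]
contact_force: [-0.9, -0.7, 6.4]
gripper_width: 0.0112
gripper_force: 88.5
```

Gripped. The tips rested lightly on the bench at 6.9 N. Next I lift and work out the final pose.

Request:
apply_moves --dp '[[0,0,-0.03],[0,0,-0.09],[0,0,-0.16],[0,0,-0.22],[0,0,-0.22]]' --delta_rot '[[0,0,0],[0,0,0],[0,0,0],[0,0,0],[0,0,0]]'

```text
t: 13.72
tcp_pos: [0.4575, 0.2835, 0.1319]
tcp_rot: [0.003, -0.018, 1.0, 0.002]
contact_force: [-0.0, -0.5, -0.7]
gripper_width: 0.0108
gripper_force: 88.2
```

```bash
cat >> h.py <<'E'
# tool->glass from the grasp
Rg=q2R([.001,-.017,1,.001]); pg=np.array([.4564,.2829,.020])
RT=Rg.inv()*Ro.from_euler("z",1.95,degrees=True); pT=Rg.inv().apply(np.array([.6148,.2875,.0058])-pg)
Rs=Ro.from_euler("z",12.2,degrees=True); ps=np.array([.5015,-.0082,0])
def target(g,dz=0,level=False,az=0):
    g=np.array(g); L=np.array([.17,0,.27]); W=np.array([.024,0,.093]); u=lambda v:v/np.linalg.norm(v)
    n=u(u(L-g)+u(W-g)); 
    if level: n=np.array([0,0,1.])
    x=np.array([np.sin(az),-np.cos(az),0]); x=u(x-n*(x@n)); R=Rs*Ro.from_matrix(np.c_[x,np.cross(n,x),n])
    Rt=R*RT.inv(); P=Rs.apply(g+[0,0,dz])+ps-Rt.apply(pT); return P,Rt
E
python3 - <<'E'
from h import *
P,R=target([.09,0,.06],.07,True); print(P)
go(([.4564,.2829,.13],R),(P,R),target([.09,0,.06],.04),target([.09,0,.06]))
for n in("scene","top"): cv2.imwrite(f"pics/l_{n}.png",imaging.camera(n))
print([ (r["p"],np.round(r["bbox"])) for r in silhouettes("top","mirror")])
E
```

```text
[0.55675459 0.16587274 0.1442    ]
t 13.72 at [0.4575 0.2835 0.1319] yaw -177.98 j [ 0.48  0.37  1.74  0.    1.03 -1.13] F [-0.  -0.5 -0.7] w 0.0108 88.2
dp [0.0023, -0.0012, 0.0037] rot [0.0021, -0.0, 0.4434] mm 2 deg 79.8
dp [-0.1902, -0.2421, -0.0242] rot [0.0021, -0.0, 0.4434] mm 154 deg 79.8
dp [-0.1796, -0.2441, 0.0371] rot [-0.0964, -0.0823, 0.4381] mm 153 deg 82.1
dp [-0.1791, -0.2444, 0.1171] rot [-0.0964, -0.0823, 0.4381] mm 162 deg 82.1
[(0.95, array([208., 225.,  23.,  93.]))]
```

Request:
apply_moves --dp '[[0,0,-0.02],[0,0,-0.03],[0,0,-0.03],[0,0,-0.03],[0,0,-0.03]]' --delta_rot '[[0,0,0.03],[0,0,0.08],[0,0,0.13],[0,0,0.18],[0,0,0.23]]'

```text
t: 14.5
tcp_pos: [0.4546, 0.282, 0.1418]
tcp_rot: [-0.001, 0.339, 0.941, -0.001]
contact_force: [-0.2, 0.5, -1.4]
gripper_width: 0.011
gripper_force: 88.2
```

Run:
```python
from h import *
P,R=target([.09,0,.06],.07,True)
go((P,R),target([.09,0,.06],.04),target([.09,0,.06]))
```

```text
t 14.5 at [0.4546 0.282  0.1418] yaw 140.32 j [ 0.48  0.36  1.73  0.    1.06 -0.4 ] F [-0.2  0.5 -1.4] w 0.011 88.2
dp [-0.3055, -0.0482, -0.005] rot [-0.0016, -0.0009, 0.2118] mm 155 deg 38.1
dp [-0.2992, -0.0562, 0.0564] rot [-0.1155, -0.0403, 0.2094] mm 155 deg 43.6
dp [-0.2993, -0.0559, 0.1364] rot [-0.1155, -0.0403, 0.2094] mm 167 deg 43.6
```

Request:
apply_moves --dp '[[-0.05,-0.01,0],[-0.12,-0.02,0],[-0.19,-0.03,0],[-0.25,-0.04,0],[-0.305,-0.048,-0.005]]' --delta_rot '[[0,0,0.045],[0,0,0.095],[0,0,0.145],[0,0,0.19],[0,0,0.212]]'

```text
t: 15.12
tcp_pos: [0.5577, 0.166, 0.144]
tcp_rot: [-0.001, 0.628, 0.779, -0.002]
contact_force: [-0.3, 0.7, -1.6]
gripper_width: 0.0109
gripper_force: 88.2
```

Request:
apply_moves --dp '[[0,0,0],[0,0,0]]' --delta_rot '[[0,0,0],[0,0,0]]'

```text
t: 15.38
tcp_pos: [0.557, 0.1674, 0.1447]
tcp_rot: [-0.001, 0.626, 0.78, -0.001]
contact_force: [0.1, 0.3, 0.4]
gripper_width: 0.011
gripper_force: 88.2
```

Run:
```python
from h import *
go(target([.09,0,.06],.04),target([.09,0,.06]))
```

```text
t 15.38 at [0.557  0.1674 0.1447] yaw 102.48 j [0.22 0.41 1.62 0.   1.11 0.  ] F [0.1 0.3 0.4] w 0.011 88.2
dp [-0.0028, -0.0113, 0.0625] rot [-0.12, -0.0011, 0.0016] mm 32 deg 21.6
dp [-0.0029, -0.011, 0.1425] rot [-0.12, -0.0011, 0.0016] mm 71 deg 21.6
```

Request:
apply_moves --dp '[[-0.003,-0.011,0.03],[-0.003,-0.011,0.06],[-0.003,-0.011,0.09],[-0.003,-0.011,0.12],[-0.003,-0.011,0.1425]]' --delta_rot '[[-0.04,0,0],[-0.08,0,0.001],[-0.12,0,0.0015],[-0.12,-0.001,0.0015],[-0.12,-0.001,0.0015]]'

```text
t: 16.0
tcp_pos: [0.5514, 0.1653, 0.0739]
tcp_rot: [0.118, 0.616, 0.765, 0.144]
contact_force: [0.6, -0.5, 0.4]
gripper_width: 0.0111
gripper_force: 88.4
```

Request:
apply_moves --dp '[[0,0,0],[0,0,0],[0,0,0]]' --delta_rot '[[0,0,0],[0,0,0],[0,0,0]]'

```text
t: 16.38
tcp_pos: [0.5542, 0.1648, 0.0756]
tcp_rot: [0.119, 0.617, 0.764, 0.146]
contact_force: [0.4, 0.2, 0.1]
gripper_width: 0.0108
gripper_force: 88.4
```

Run:
```python
from h import *
go(target([.09,0,.06]))
s=robot.state(); R=q2R(s["tcp_rot"]); G=R.apply(pT)+s["tcp_pos"]; RG=R*RT
print("glass in stand",Rs.inv().apply(G-ps).round(4))
f=lambda p:RG.inv().apply(Rs.apply(p)+ps-G).round(4)
L=np.array([.17,0,.27]);W=np.array([.024,0,.093]); print("lens",f(L),"weld",f(W),"mid",f(L+.75*(W-L)))
out=[]
for n in("scene","top"):
    im=imaging.camera(n); C=cam(n)
    q=np.array([[-.033,-.028,0],[.033,-.028,0],[.033,.028,0],[-.033,.028,0]]); P=proj(C,RG.apply(q)+G)
    h=proj(C,RG.apply(np.array([[-.16,0,.01],[-.215,0,.01]]))+G)
    for k in (P,h): cv2.polylines(im,[np.round(k).astype(np.int32)],True,(0,0,255),1)
    c=np.round(P.mean(0)).astype(int); out.append(cv2.resize(im[c[1]-60:c[1]+60,c[0]-60:c[0]+60],(400,400),interpolation=cv2.INTER_CUBIC))
cv2.imwrite("pics/fin.png",np.hstack(out))
```

```text
t 16.38 at [0.5542 0.1648 0.0756] yaw 102.16 j [ 0.22  0.39  2.02 -0.01  0.36  0.02] F [0.4 0.2 0.1] w 0.0108 88.4
dp [0.0009, -0.0061, 0.002] rot [0.0016, 0.0001, 0.0] mm 3 deg 0.3
glass in stand [ 0.0926 -0.0005  0.0621]
lens [-0.0004  0.1485  0.1649] weld [-0.0005 -0.0524  0.0539] mid [-0.0004 -0.0022  0.0817]
```

View pics/fin.png

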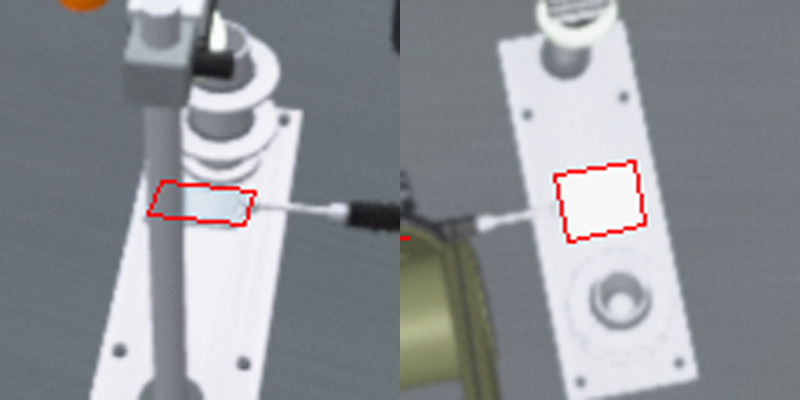

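The model outline lies on the glass in both views, off by about 1 image pixel. The glass is clear of the spool and the stand, and the predicted reflection falls within about 2 mm of the glass's middle. Handing in.

```bash
python3 -c "
from h import *
print(robot.hand_in())"
```

```text
the job is handed in; nothing more can be done
None
```

I handed the job in at about 16.5 s: the steel spool sits on the spindle's shoulder and is let go, and the mirror is held still beside it at the viewing angle; the hand-in returned no verdict.

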